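Park the pressing roller against its stop and chock it

ROBOT

A 7-joint arm with a two-finger parallel gripper is mounted at the origin on the work surface; the furniture and walls round the work are solid. World frame = base frame: x ahead of the robot, y to its left, z up, the work surface at z = 0. Lengths are in m, angles in rad, forces in N, time in s.
With the tool pointing down it reaches from about 0.425 to 1.025 m from the base axis. Payload 9.4 kg.
Tool frame: the origin (TCP) lies midway between the tips of the shut fingers; the grasp point (between the pads) lies 19 mm behind it; x points along the fingers, z is the direction in which the jaws open and shut, and the axes are right-handed (so a half turn about x gives the same grasp; the last joint's range is limited). The gripper opens to 93 mm and grips with 3 to 60 N. Pads are 15 mm wide; open, the fingers measure 128 mm over their backs; the gripper's body (75 mm by 188 mm) begins 65 mm behind the grasp point.
Start: joints at [1.042, 0.599, -0.003, 1.599, 0.002, 0.943, -0.08], TCP at [0.317, -0.652, 0.219] pointing down, gripper open.
Joint ranges: [-2.57, 2.57], [-0.35, 1.97], [-1.29, 1.29], [0.11, 2.56], [-1.05, 4.19], [0.11, 1.86], [-2.63, 2.63]. Speed limits (rad/s): [2.22, 2.22, 3.01, 3.01, 3.14, 3.14, 3.14].

INTERFACE

Orientations are given as a unit quaternion [w, x, y, z].
In Python, from station import state, grab_frame, sign_off gives the robot as it stands.
- The arm moves only by the tool step_arm, never from a script. Its argument "plan" is a list of rows, each an object with "grip": the finger opening in cm, from 0 to 9.3; "translation": the shift along the tool's x, y, z in cm, a list of three; "turn": the turn about the tool's x in rad. A call has 1 to 5 rows; each row is the pose to reach, as a shift and turn from the pose commanded when the call began, along the tool's axes at that moment; what a row does not reach only later rows make up. A row lasts 1/8 s, in which the tool goes at most 62.5 mm and 10.7 degrees, less where a joint would pass 70% of its speed; a pose out of reach is approached as far as the arm can. A call with a gripper value outside its range is refused whole. The fingers move at their own pace and stop on an object; "force" is the grip in N (left out, the last holds). Time passes only in rows, so rows that repeat a pose let the fingers close. It gives the time, the measured TCP pose, the force and the opening at its end, in the units of the state.
- state(): the state, without advancing time (a new reading comes with each control period).
- grab_frame(name): name is "side" or "top"; returns a dict with "pixels" (400x640x3 uint8, red, green, blue), "fovy" (degrees; the focal length in pixels is half the picture's height over the tangent of half this angle, whatever the lens; pixels are square), "cx", "cy" (the principal point, pixels), "R" (3x3) and "t" (3): a world point X has camera coordinates R X + t. Camera axes: x right, y down, z forward; pixel columns grow to the right and rows downward; lengths in m; the calibration is good to about 2 mm. A picture is of the moment at which its call begins. There is no depth.
- sign_off(): hands the job in, once; it reports no verdict.
The state is a dict: "time": time; "joints": joint angles; "joint_velocities": joint speeds; "tau": joint torques, N m; "eef_pos": TCP position; "ee_rot": TCP orientation; "wrist_force": force on the tool from outside, world axes, zero at the start; "moment": the same for the moment, N m; "opening": finger opening in m.
Only numpy, scipy, OpenCV 4.12 (cv2) and the standard library are available. Lean on these libraries where they do the work, as an engineer would, in place of code of your own. Each camera call takes 0.05 s, during which the arm holds its last target.

TASK

Park the pressing roller: without lifting it, push it from behind so that it rolls along its board up to the end stop, and press it gently against the stop's buffer with about 10 N for a good second (never as much as 20 N). Back away slowly so that it stays there, then set the wooden chock flat on the board behind the roller, slide it up close, sloping nose first, and let go. Leave the jars where they stand.

Things in the scene. Friction and masses are not known exactly. Their poses are not given: they have to be found in the camera images.
- board: Fixed wooden board 300 x 124 x 12 mm with a grey felt top. Origin: centre of its underside, on the table. x axis: along the board, toward the end stop; y: across it; z up. The felt is 12 mm above the origin. Rails along its long sides stand 13 mm over the felt and leave a channel 104 mm wide (y from -52 to +52 mm).
- stop: Blue block 44 mm high fixed at the board's +x end; axes as the board's. Origin: on the felt, middle of its face toward -x, 125 mm from the board's origin. Before this face a rubber buffer bar, 84 mm wide, 25 mm over the felt, stands out 10 to 38 mm: its screw setting differs each time, is not reported and must be felt. Sprung, 7 N per mm, bottoms after 5 mm; it pushes the roller back a little.
- roller: Loose aluminium roller, 50 mm in diameter, 100 mm long, about 0.5 kg, lying across the board's channel. Origin: on its axis, half-way along (25 mm over the felt). Its y axis is the roller's axis; x and z turn as it rolls. It rolls easily (less than 1 N) and coasts a little when let go.
- chock_grip (a point): Loose pale wooden chock, 58 x 36 x 26 mm, 50 g, on the table: a flat-topped rear block with a sloping nose. Point: its centre of mass, 13 mm over its underside, 19 mm ahead of its rear face; grasp it there across the 36 mm width. x axis: toward the sloping nose, which ends 39 mm ahead of this point; y across; z up. When the nose touches the roller on the board, the roller's axis is 51 mm ahead of this point.
- pigment_jar: Bystander: glass jar with black lid, 59 mm in diameter, 95 mm high. Origin: centre of its underside.
- ink_pot: Bystander: squat glass jar with yellow lid, 52 mm in diameter, 40 mm high. Origin: centre of its underside.
- small_jar: Bystander: small glass jar with yellow lid, 36 mm in diameter, 48 mm high. Origin: centre of its underside.
Mind the look-alikes: they are no part of the job. What is shaped like the part that bears chock_grip but pink or purple is not meant.

How it is judged:
On the way:
1. the roller is pressed against the stop with 4 to 20 N for half a second (contact force between roller and stop between 4 and 20 N), for 0.5 s.
At the end, for the whole second after the job is handed in: Roller at rest on the board, axis 30 to 76 mm before the stop block's face and square to 7 degrees; chock flat on the felt between the rails, nose toward the roller, whose axis is 46 to 61 mm ahead of the chock's centre of mass (at most 10 mm gap) and within 30 mm sideways (x of roller in the frame of stop between -0.076 and -0.03 m and z of roller in the frame of stop between 0.02 and 0.03 m and angle between the y axis of roller and the y axis of stop, either way round below 0.12 rad and x of roller in the frame of chock_grip between 0.046 and 0.061 m and y of roller in the frame of chock_grip between -0.03 and 0.03 m and y of chock_grip in the frame of board between -0.036 and 0.036 m and z of chock_grip in the frame of board between 0.021 and 0.029 m and angle between chock_grip's own z axis and vertical below 0.12 rad and linear speed of roller below 0.01 m/s); the robot touches nothing.
It fails at once if the roller is pressed on the stop with 20 N or more (contact force between roller and stop above 20 N).
It fails at once if the roller is lifted off the board (z of roller in the frame of board above 0.045 m).
It fails at once if the pigment jar is moved more than 20 mm (distance of pigment_jar from where it was at the start of the episode above 0.02 m).
It fails at once if the ink pot is moved more than 20 mm (distance of ink_pot from where it was at the start of the episode above 0.02 m).
It fails at once if the small jar is moved more than 20 mm (distance of small_jar from where it was at the start of the episode above 0.02 m).
It also fails if it takes over 67 s, if anything falls off the work surface, if the arm or the gripper's body presses on something with over 40 N, if the wrist force passes 120 N, or if a joint passes its speed limit or range.

## Working session

There is one attempt and no reset: what is moved stays moved. The work goes in short steps, Python scripts to look and compute and a tool call to move; the robot and the scene stay as the last step left them, time stands still between calls to the robot, and variables do not carry over. Pictures are saved under pics/ and viewed, and the job is handed in when it is done.

Besides the shell and the picture viewer there is one more tool, called after "Call:" as name(argument=value, ...) on one line, values as JSON. step_arm: Moves the arm, as the interface text tells. Its arguments: {"type":"object","properties":{"plan":{"type":"array","items":{"type":"object","properties":{"grip":{"type":"number"},"translation":{"type":"array","items":{"type":"number"}},"turn":{"type":"number"}}}},"force":{"type":"number"}},"required":["plan"]}

```bash
mkdir -p pics
python3 - <<'E'
from station import state, grab_frame
import cv2
s=state(); print({k:(v if not hasattr(v,'tolist') else v.tolist()) for k,v in s.items()})
for n in("side","top"):
    f=grab_frame(n); cv2.imwrite(f"pics/{n}0.png",f["pixels"][:,:,::-1]); print(n,f["fovy"],f["cx"],f["cy"],f["R"],f["t"])
E
```

```text
{'time': 0.0, 'joints': [1.0423108553758704, 0.6001360637794518, -0.0025356854864492335, 1.600117321901353, 0.0017892877555780078, 0.9429211157416089, -0.07981024669233967], 'joint_velocities': [-0.00122507784342168, -0.0014751843781017691, -0.0005740283859017313, 0.0001322700647319412, 0.0019451109863998482, -0.0006426261222590683, 0.0008386972119239704], 'tau': [1.104231245108167e-05, -76.5082597732544, 1.4971630275249481, -25.235202312469482, -0.05242899293079972, 0.016983920359052718, 0.00023886836061137728], 'eef_pos': [0.31628187562886945, -0.6518261867918673, 0.21775666971056043], 'ee_rot': [0.5987942531798922, 0.3755514411142672, 0.5997898222912418, -0.3750449659861776], 'wrist_force': [-0.08606350148856479, -0.11913443895129266, -0.030396362859354497], 'moment': [-0.009429397001912724, 0.0011682445408273876, -0.017863013709296317], 'opening': 0.09306918328143444}
side 46.096917416621636 316.83953090485903 197.78610934072955 [[ 0.96816101  0.24996408 -0.01349877]
 [ 0.14515273 -0.60450424 -0.7832658 ]
 [-0.20394838  0.75636802 -0.6215404 ]] [-0.5181368  -0.02197785  1.31625062]
top 46.45074638789763 316.91345170874985 191.70734854650323 [[ 0.0023949  -0.99997213 -0.00707185]
 [-0.99677808 -0.00182016 -0.0801882 ]
 [ 0.08017309  0.0072411  -0.99675465]] [0.02984438 0.53613293 1.02823235]
```

View pics/side0.png

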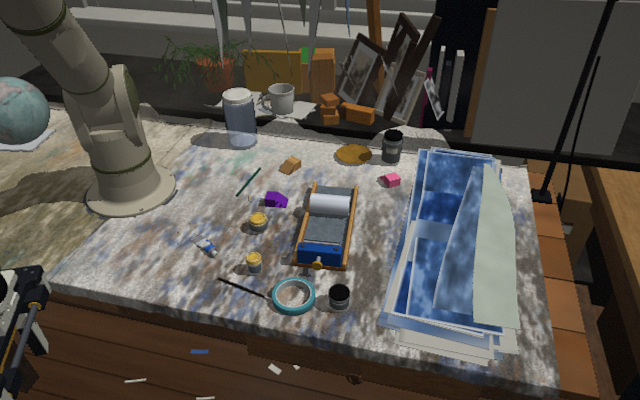

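View pics/top0.png

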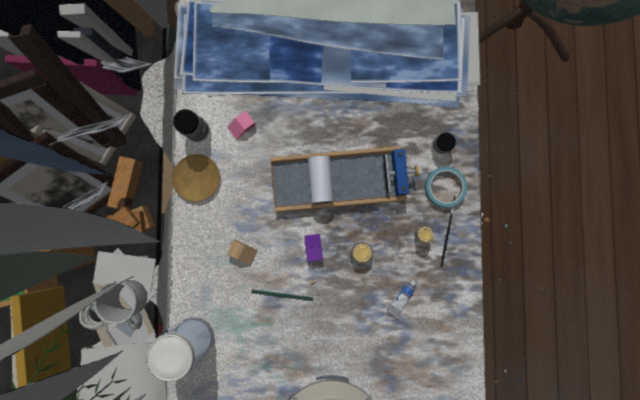

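```bash
cat > h.py <<'E'
from station import state, grab_frame
import cv2, numpy as np
def K(f):
    F=200/np.tan(np.radians(f["fovy"])/2); return np.array([[F,0,f["cx"]],[0,F,f["cy"]],[0,0,1]])
def ray(f,u,v,z):
    d=f["R"].T@np.linalg.inv(K(f))@np.array([u,v,1.]); o=-f["R"].T@f["t"]
    return o+d*(z-o[2])/d[2]
def proj(f,X):
    p=K(f)@(f["R"]@np.asarray(X,float)+f["t"]); return p[:2]/p[2]
def crop(f,name,x0,y0,w,h,k):
    c=f["pixels"][y0:y0+h,x0:x0+w,::-1]; cv2.imwrite(name,cv2.resize(c,None,fx=k,fy=k,interpolation=cv2.INTER_CUBIC))
E
python3 - <<'E'
from h import *
f=grab_frame("top"); crop(f,"pics/t_board.png",260,135,160,90,5); crop(f,"pics/t_ch.png",215,230,60,45,10)
g=grab_frame("side"); crop(g,"pics/s_ch.png",265,145,60,45,10); crop(g,"pics/s_board.png",270,160,120,120,5)
for n,u,v,z in [("chock",242,251,.013),("roller",320,178,.037+.02),("stopface",392,173,.03)]:
    X=ray(f,u,v,z); print(n,X, np.hypot(*X[:2]), proj(g,X))
E
```

```text
chock [0.40257205 0.19933324 0.013     ] 0.44921931475261845 [289.95983394 165.6172672 ]
roller [0.56323651 0.02405736 0.057     ] 0.5637500493610742 [329.70549921 198.01973885]
stopface [ 0.57772949 -0.13712868  0.03      ] 0.593780795665986 [319.68604876 250.76517934]
```

View pics/t_board.png

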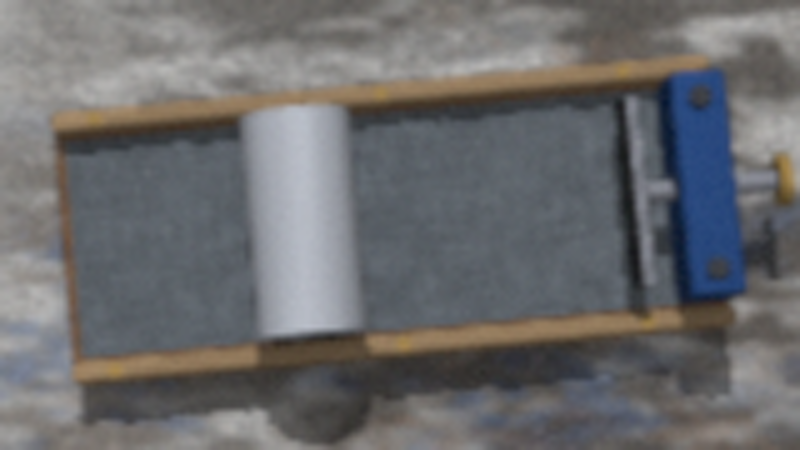

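View pics/t_ch.png

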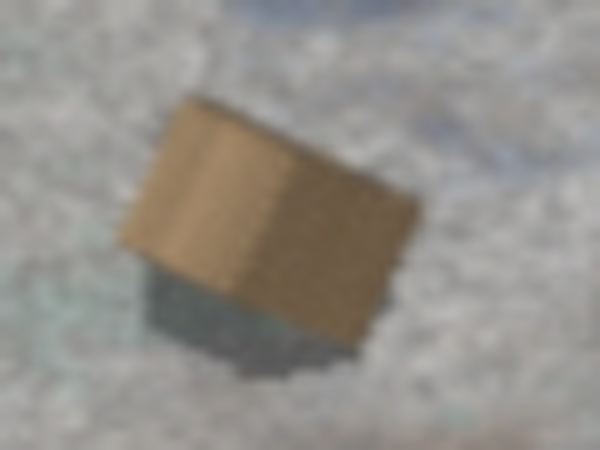

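View pics/s_ch.png

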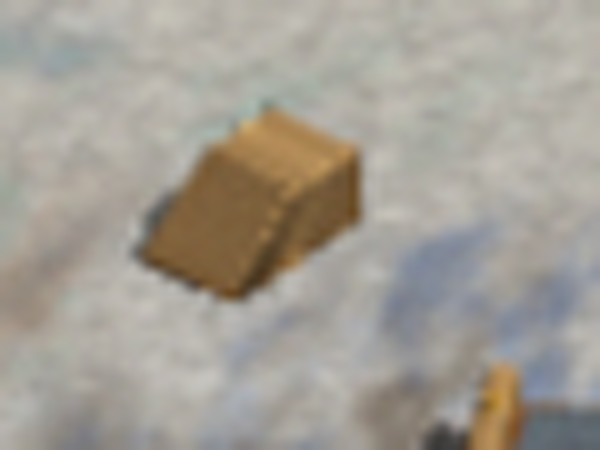

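View pics/s_board.png

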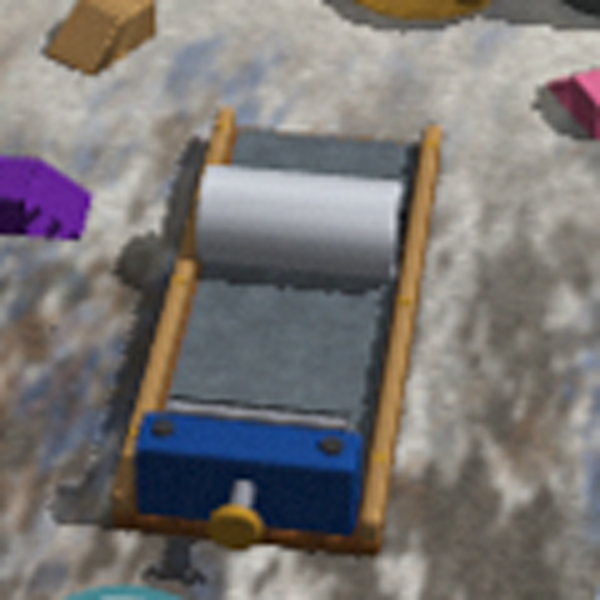

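Run:
```python
from h import *
from scipy.optimize import least_squares
f=grab_frame("top"); g=grab_frame("side")
def T(p,X): c,s=np.cos(p[2]),np.sin(p[2]); return [p[0]+c*X[0]-s*X[1],p[1]+s*X[0]+c*X[1],X[2]]
def fit(obs,p0):
    fun=lambda p:np.concatenate([proj(F,T(p,X))-uv for F,X,uv in obs])
    r=least_squares(fun,p0); print(np.round(r.x,4),np.degrees(r.x[2])); print(np.round(r.fun.reshape(-1,2),1).tolist()); return r.x
# chock: origin com projected; x nose
o=np.array([215,230]);q=np.array([265,145])
ch=[(f,(-.019,-.018,.026),np.array([12.,24])+o),(f,(-.019,.018,.026),np.array([19.,10])+o),
(f,(.039,-.018,0),np.array([36,34.7])+o),(f,(.039,.018,0),np.array([42.2,20])+o),
(g,(-.019,-.018,.026),np.array([26.8,10.5])+q),(g,(-.019,.018,.026),np.array([35.7,15])+q),
(g,(.039,-.018,0),np.array([14,25.7])+q),(g,(.039,.018,0),np.array([23.7,29.8])+q),(g,(-.019,.018,0),np.array([35.8,22.])+q)]
fit(ch,[.4,.2,-2])
o=np.array([260,135]);q=np.array([270,160])
bd=[(f,(-.15,.062,.025),np.array([55,116])/5+o),(f,(-.15,-.062,.025),np.array([75,381])/5+o),
(f,(.15,.062,.025),np.array([710,57])/5+o),(f,(.15,-.062,.025),np.array([733,326])/5+o),
(g,(-.15,-.062,.025),np.array([226,110])/5+q),(g,(-.15,.062,.025),np.array([434,127])/5+q)]
b=fit(bd,[.56,0,-1.5])
# roller ends: axis dir; center via silhouette
r=lambda p:[p[0],p[1],p[2]]
for z in(.025,.037): pass
print("roller edges:")
R=np.array([[np.cos(b[2]),np.sin(b[2])],[-np.sin(b[2]),np.cos(b[2])]])
for u,v in [(242,118),(258,336),(347,105),(361,330)]:
    X=ray(f,u/5+260,v/5+135,.037); print(R@(X[:2]-b[:2]))
for n,u,v,z in [("buf1",626,95,.037),("buf2",648,285,.037),("stop1",668,80,.056),("stop2",690,298,.056)]:
    X=ray(f,u/5+260,v/5+135,z); print(n,R@(X[:2]-b[:2]))
for n,u,v,z in [("jar",445,143,.09),("ink",362,252,.04),("small",425,234,.048),("purple",314,246,.026),("ring",446,187,.02)]:
    X=ray(f,u,v,z); print(n,X, R@(X[:2]-b[:2]))
```

```text
[ 0.4052  0.2081 -2.0152] -115.46407271959916
[[-1.1, -0.3], [-0.9, -1.0], [-0.0, -0.5], [0.8, -0.2], [-0.5, -0.0], [-0.3, -0.3], [-0.6, 0.8], [-1.3, 1.2], [-0.1, 0.0]]
[ 0.5657 -0.018  -1.4879] -85.25213479144695
[[-0.7, -1.5], [-0.7, 0.2], [0.6, -0.4], [1.2, 0.4], [-2.4, -1.1], [0.9, -0.4]]
roller edges:
[-0.06427581  0.04878888]
[-0.06490104 -0.04895945]
[-0.01707134  0.05080815]
[-0.01919489 -0.04999316]
buf1 [0.10739779 0.04515104]
buf2 [ 0.10927657 -0.04035813]
stop1 [0.12342457 0.04740508]
stop2 [ 0.12399161 -0.04876603]
jar [ 0.63461692 -0.24071337  0.09      ] [0.22761374 0.05029863]
ink [ 0.40237661 -0.06816273  0.04      ] [ 0.03643241 -0.16686257]
small [ 0.44203476 -0.20468212  0.048     ] [ 0.1757659  -0.13864036]
purple [0.41465097 0.03712974 0.026     ] [-0.06748279 -0.14591516]
ring [ 0.54737405 -0.25989627  0.02      ] [ 0.23950963 -0.03823266]
```

```bash
cat >> h.py <<'E'
from scipy.spatial.transform import Rotation as Ro
B=np.array([0.5657,-0.018]); BY=-1.4879
def b2w(x,y): c,s=np.cos(BY),np.sin(BY); return B+np.array([c*x-s*y,s*x+c*y])
def w2b(p): c,s=np.cos(BY),np.sin(BY); d=np.asarray(p)[:2]-B; return np.array([c*d[0]+s*d[1],-s*d[0]+c*d[1]])
def tool(s=None):
    s=s or state(); q=s["ee_rot"]; return np.array(s["eef_pos"]),Ro.from_quat([q[1],q[2],q[3],q[0]]).as_matrix()
def goto(xyz=None,jaw=None):
    p,M=tool(); 
    print("tcp",p.round(4),"board",w2b(p).round(4),"down",M[:,0].round(3),"jawz",M[:,2].round(3),"yaw jaw deg",np.degrees(np.arctan2(M[1,2],M[0,2])))
    if xyz is not None: print("shift cm",(100*M.T@(np.array(xyz)-p)).round(2))
    if jaw is not None:
        a=np.arctan2(M[1,2],M[0,2]); d=(jaw-a+np.pi/2)%np.pi-np.pi/2; print("turn(tool x)",-d if M[2,0]<0 else d)
E
python3 - <<'E'
from h import *
x,y=b2w(-.115,0); print(x,y)
goto((x,y,.2),BY+np.pi/2)
E
```

```text
0.5561778369031402 0.09660509766130301
tcp [ 0.3165 -0.6521  0.2183] board [ 0.6113 -0.3009] down [-0.     0.001 -1.   ] jawz [ 0.437 -0.9   -0.001] yaw jaw deg -64.1105936333687
shift cm [  1.86  54.26 -56.89]
turn(tool x) -1.201837271105295
```

Call:
step_arm(plan=[{"grip": 5,"translation": [1.8,54.2,-56.9],"turn": -1.2},{"grip": 5,"translation": [1.8,54.2,-56.9],"turn": -1.2},{"grip": 5,"translation": [1.8,54.2,-56.9],"turn": -1.2},{"grip": 5,"translation": [1.8,54.2,-56.9],"turn": -1.2},{"grip": 5,"translation": [1.8,54.2,-56.9],"turn": -1.2}])

```text
time: 0.92
eef_pos: [0.4121, -0.3528, 0.2117]
ee_rot: [0.705, 0.062, 0.704, -0.062]
wrist_force: [0.9, -0.7, -0.2]
opening: 0.0512
```

Run:
```python
from h import *
x,y=b2w(-.115,0)
goto((x,y,.2),BY+np.pi/2)
```

```text
tcp [ 0.4121 -0.3528  0.2117] board [ 0.321  -0.1808] down [ 0.001 -0.001 -1.   ] jawz [ 0.985 -0.175  0.001] yaw jaw deg -10.052137562559333
shift cm [ 1.16 46.77  6.34]
turn(tool x) -0.25833922412495447
```

Call:
step_arm(plan=[{"grip": 5,"translation": [1.1,46.8,6.3],"turn": -0.258},{"grip": 5,"translation": [1.1,46.8,6.3],"turn": -0.258},{"grip": 5,"translation": [1.1,46.8,6.3],"turn": -0.258},{"grip": 5,"translation": [1.1,46.8,6.3],"turn": -0.258},{"grip": 5,"translation": [1.1,46.8,6.3],"turn": -0.258}])

```text
time: 1.55
eef_pos: [0.509, -0.0559, 0.2044]
ee_rot: [0.707, -0.027, 0.706, 0.027]
wrist_force: [0.8, -0.6, 0.5]
opening: 0.05
```

Run:
```python
from h import *
x,y=b2w(-.115,0)
goto((x,y,.2),BY+np.pi/2)
```

```text
tcp [ 0.509  -0.0559  0.2044] board [ 0.0331 -0.0596] down [ 0.001 -0.    -1.   ] jawz [0.997 0.076 0.001] yaw jaw deg 4.353332478223721
shift cm [ 0.44 14.85  5.86]
turn(tool x) -0.006916341615888388
```

Call:
step_arm(plan=[{"grip": 5,"translation": [0.4,14.8,5.85],"turn": -0.007},{"grip": 5,"translation": [0.4,14.8,5.85],"turn": -0.007},{"grip": 5,"translation": [0.4,14.8,5.85],"turn": -0.007},{"grip": 5,"translation": [0.4,14.8,5.85],"turn": -0.007}])

```text
time: 2.05
eef_pos: [0.5559, 0.0979, 0.2001]
ee_rot: [0.707, -0.031, 0.706, 0.032]
wrist_force: [0.4, -0.8, -0.3]
opening: 0.0499
```

Run:
```python
from h import *
x,y=b2w(-.115,0)
goto((x,y,.06),BY+np.pi/2)
f=grab_frame("top"); crop(f,"pics/t1.png",230,110,200,140,4)
g=grab_frame("side"); crop(g,"pics/s1.png",250,100,150,150,4)
```

```text
tcp [0.5559 0.0979 0.2001] board [-0.1163 -0.0002] down [ 0.     0.001 -1.   ] jawz [0.996 0.088 0.001] yaw jaw deg 5.056076332314333
shift cm [ 1.401e+01 -1.500e-01  1.000e-02]
turn(tool x) 0.0053488524361475775
```

View pics/s1.png

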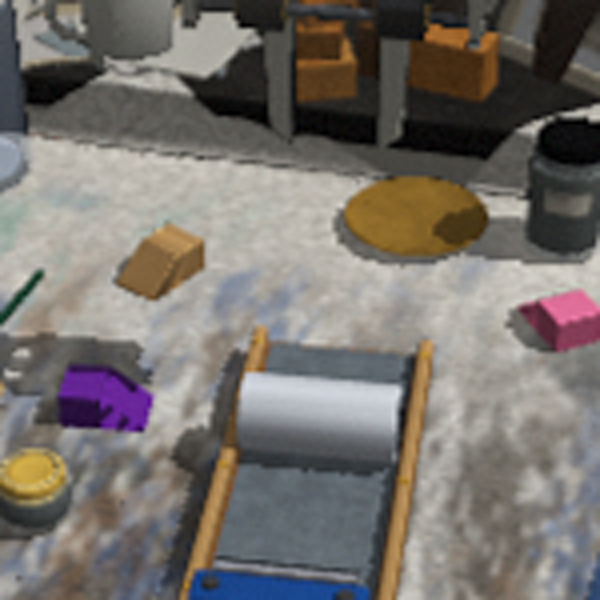

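View pics/t1.png

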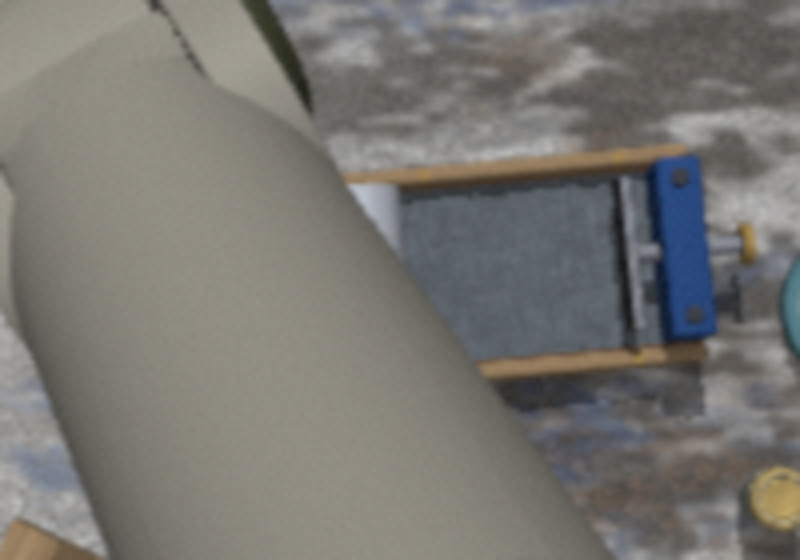

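Call:
step_arm(plan=[{"grip": 5,"translation": [5.5,-0.1,0],"turn": 0.005},{"grip": 5,"translation": [11,-0.1,0],"turn": 0.005},{"grip": 5,"translation": [14,-0.1,0],"turn": 0.005},{"grip": 5,"translation": [15.5,-0.1,0],"turn": 0.005},{"grip": 5,"translation": [15.5,-0.1,0],"turn": 0.005}])

```text
time: 2.78
eef_pos: [0.5554, 0.0924, 0.0449]
ee_rot: [0.706, -0.028, 0.707, 0.027]
wrist_force: [-0.1, -0.1, 0.6]
opening: 0.05
```

Run:
```python
from h import *
goto(None,BY+np.pi/2)
g=grab_frame("side"); crop(g,"pics/s2.png",290,140,100,100,6)
p,M=tool(); print((proj(g,p)-[290,140])*6, [(proj(g,p+M[:,2]*d)-[290,140])*6 for d in(-.025,.025)])
```

```text
tcp [0.5554 0.0924 0.0449] board [-0.1109 -0.0011] down [-0.001 -0.001 -1.   ] jawz [ 0.997  0.077 -0.001] yaw jaw deg 4.435387625411635
turn(tool x) -0.005484209129250628
[257.64910966 271.44366414] [array([201.75223397, 266.15290172]), array([313.87215972, 276.76529969])]
```

View pics/s2.png

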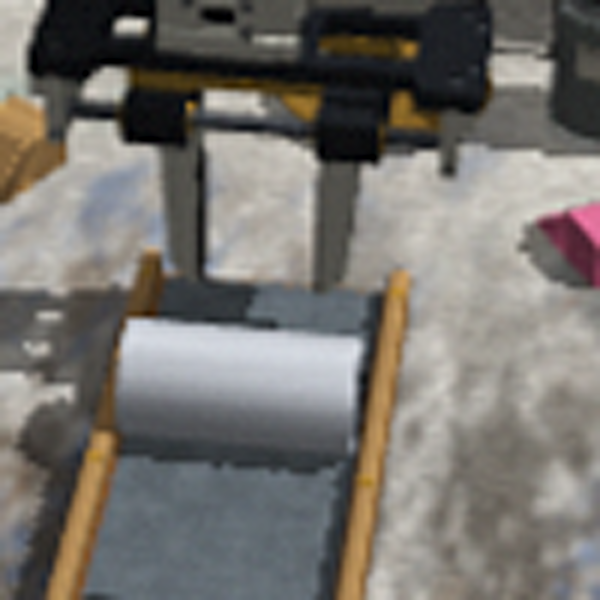

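Call:
step_arm(plan=[{"grip": 5,"translation": [1.0,0,0],"turn": 0},{"grip": 5,"translation": [1.9,0,0],"turn": 0},{"grip": 5,"translation": [1.9,-1,0],"turn": 0},{"grip": 5,"translation": [1.9,-2,0],"turn": 0},{"grip": 5,"translation": [1.9,-2.7,0],"turn": 0}])

```text
time: 3.45
eef_pos: [0.5579, 0.0652, 0.0263]
ee_rot: [0.707, -0.028, 0.707, 0.027]
wrist_force: [0.8, -0.5, -0.5]
opening: 0.0505
```

Call:
step_arm(plan=[{"grip": 5,"translation": [0,-0.5,0],"turn": 0},{"grip": 5,"translation": [0,-1.0,0],"turn": 0},{"grip": 5,"translation": [0,-1.5,0],"turn": 0},{"grip": 5,"translation": [0,-2.0,0],"turn": 0},{"grip": 5,"translation": [0,-2.5,0],"turn": 0}])

```text
time: 4.08
eef_pos: [0.5596, 0.0413, 0.0261]
ee_rot: [0.707, -0.028, 0.707, 0.028]
wrist_force: [-0.7, 0.8, 0.3]
opening: 0.0499
```

Run:
```python
from h import *
goto(None,BY+np.pi/2)
g=grab_frame("side"); crop(g,"pics/s3.png",270,140,120,120,5)
f=grab_frame("top"); crop(f,"pics/t3.png",260,135,160,90,5)
```

```text
tcp [0.5596 0.0413 0.0261] board [-0.0596 -0.0011] down [-0. -0. -1.] jawz [ 0.997  0.079 -0.   ] yaw jaw deg 4.504071145757848
turn(tool x) -0.004285455557348605
```

View pics/s3.png

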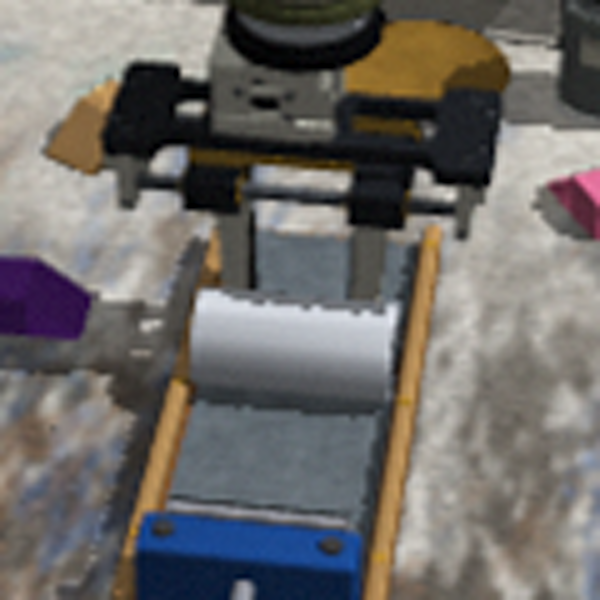

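View pics/t3.png

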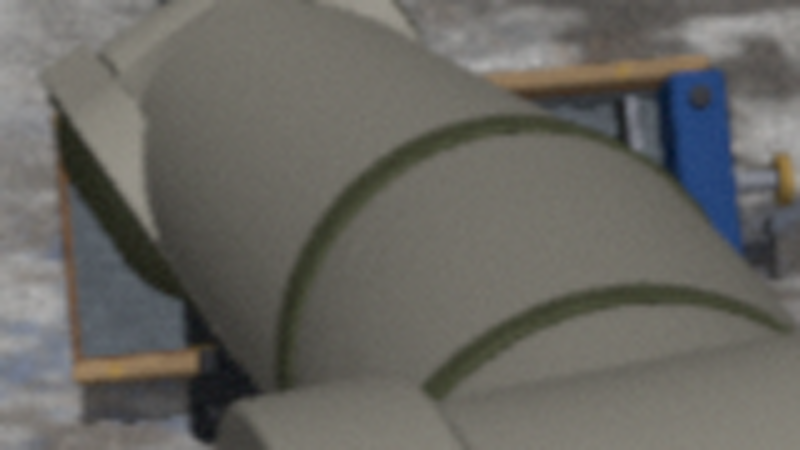

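Call:
step_arm(plan=[{"grip": 5,"translation": [0,-0.5,0],"turn": -0.004},{"grip": 5,"translation": [0,-1.0,0],"turn": -0.004},{"grip": 5,"translation": [0,-1.5,0],"turn": -0.004},{"grip": 5,"translation": [0,-2.0,0],"turn": -0.004},{"grip": 5,"translation": [0,-2.5,0],"turn": -0.004}])

```text
time: 4.8
eef_pos: [0.5616, 0.0162, 0.0262]
ee_rot: [0.706, -0.029, 0.707, 0.029]
wrist_force: [-0.2, 0.5, -0.0]
opening: 0.0499
```

Call:
step_arm(plan=[{"grip": 5,"translation": [0,-0.5,0],"turn": 0},{"grip": 5,"translation": [0,-1.0,0],"turn": 0},{"grip": 5,"translation": [0,-1.5,0],"turn": 0},{"grip": 5,"translation": [0,-2.0,0],"turn": 0},{"grip": 5,"translation": [0,-2.5,0],"turn": 0}])

```text
time: 5.42
eef_pos: [0.5637, -0.0086, 0.0262]
ee_rot: [0.706, -0.029, 0.707, 0.029]
wrist_force: [-0.9, 0.9, -0.5]
opening: 0.0498
```

Call:
step_arm(plan=[{"grip": 5,"translation": [0,-0.5,0],"turn": 0},{"grip": 5,"translation": [0,-1.0,0],"turn": 0},{"grip": 5,"translation": [0,-1.5,0],"turn": 0},{"grip": 5,"translation": [0,-2.0,0],"turn": 0},{"grip": 5,"translation": [0,-2.5,0],"turn": 0}])

```text
time: 6.05
eef_pos: [0.5658, -0.0335, 0.0262]
ee_rot: [0.706, -0.029, 0.707, 0.029]
wrist_force: [-1.0, 0.6, 1.1]
opening: 0.0499
```

Run:
```python
from h import *
goto(None,BY+np.pi/2); print(state()["wrist_force"])
g=grab_frame("side"); crop(g,"pics/s4.png",270,140,120,130,5)
```

```text
tcp [ 0.5658 -0.0335  0.0262] board [ 0.0155 -0.0012] down [-0.  0. -1.] jawz [ 0.997  0.082 -0.   ] yaw jaw deg 4.727147382319259
turn(tool x) -0.0003920407463942066
[-0.96309403  0.60792014  1.05996597]
```

View pics/s4.png

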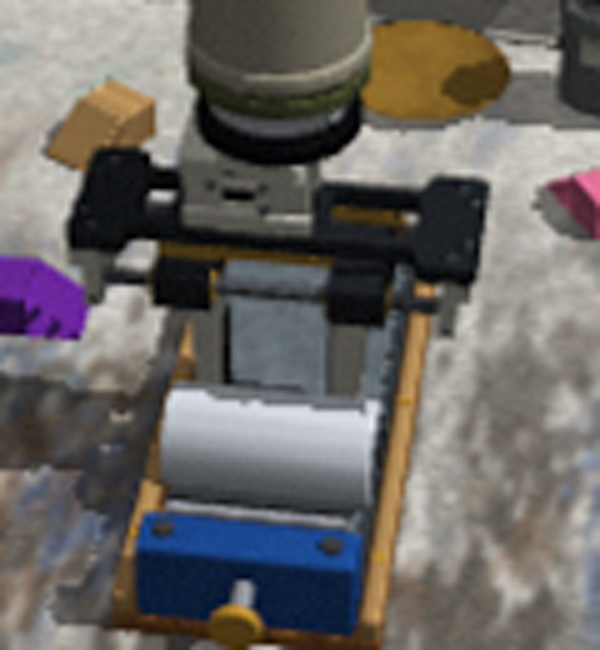

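Call:
step_arm(plan=[{"grip": 5,"translation": [0,-0.4,0],"turn": 0},{"grip": 5,"translation": [0,-0.8,0],"turn": 0},{"grip": 5,"translation": [0,-1.2,0],"turn": 0},{"grip": 5,"translation": [0,-1.5,0],"turn": 0},{"grip": 5,"translation": [0,-1.8,0],"turn": 0}])

```text
time: 6.72
eef_pos: [0.5672, -0.0513, 0.0262]
ee_rot: [0.706, -0.029, 0.707, 0.029]
wrist_force: [-0.7, 1.4, -0.2]
opening: 0.0502
```

Call:
step_arm(plan=[{"grip": 5,"translation": [0,-0.2,0],"turn": 0},{"grip": 5,"translation": [0,-0.4,0],"turn": 0},{"grip": 5,"translation": [0,-0.6,0],"turn": 0}])

```text
time: 7.1
eef_pos: [0.5677, -0.0572, 0.0262]
ee_rot: [0.706, -0.029, 0.707, 0.029]
wrist_force: [0.0, 0.5, -0.2]
opening: 0.05
```

Call:
step_arm(plan=[{"grip": 5,"translation": [0,-0.1,0],"turn": 0},{"grip": 5,"translation": [0,-0.2,0],"turn": 0}])

```text
time: 7.35
eef_pos: [0.5679, -0.0591, 0.0262]
ee_rot: [0.706, -0.029, 0.707, 0.029]
wrist_force: [-0.9, -0.4, -0.1]
opening: 0.0501
```

Call:
step_arm(plan=[{"grip": 5,"translation": [0,-0.1,0],"turn": 0},{"grip": 5,"translation": [0,-0.2,0],"turn": 0}])

```text
time: 7.6
eef_pos: [0.568, -0.0602, 0.0262]
ee_rot: [0.707, -0.029, 0.706, 0.03]
wrist_force: [-1.0, 4.2, 2.6]
opening: 0.0498
```

Call:
step_arm(plan=[{"grip": 5,"translation": [0,-0.1,0],"turn": 0}])

```text
time: 7.72
eef_pos: [0.568, -0.0607, 0.0262]
ee_rot: [0.707, -0.029, 0.706, 0.03]
wrist_force: [-1.5, 6.5, 3.5]
opening: 0.0504
```

Call:
step_arm(plan=[{"grip": 5,"translation": [0,-0.1,0],"turn": 0}])

```text
time: 7.85
eef_pos: [0.568, -0.0611, 0.0263]
ee_rot: [0.707, -0.029, 0.706, 0.031]
wrist_force: [-1.7, 8.7, 1.7]
opening: 0.0501
```

Run:
```python
from h import *
goto(None,BY+np.pi/2); print(state()["wrist_force"])
g=grab_frame("side"); crop(g,"pics/s5.png",280,190,100,90,8)
f=grab_frame("top"); crop(f,"pics/t5.png",340,130,80,80,7)
```

```text
tcp [ 0.568  -0.0611  0.0263] board [ 0.0431 -0.0012] down [ 0.     0.002 -1.   ] jawz [0.996 0.084 0.   ] yaw jaw deg 4.844154764505202
turn(tool x) 0.0016501233218897404
[-1.6555251   8.69302389  1.72672484]
```

View pics/s5.png

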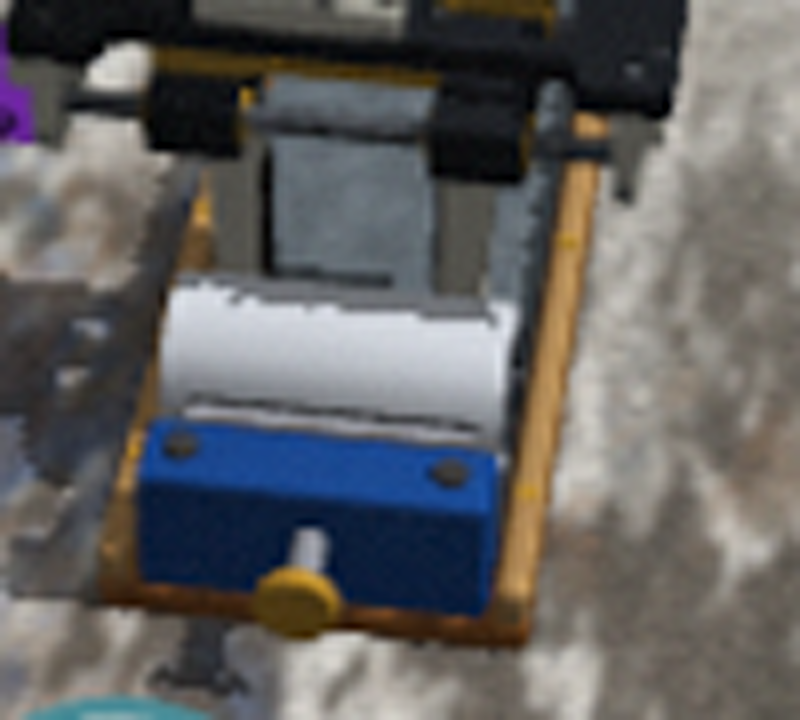

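View pics/t5.png

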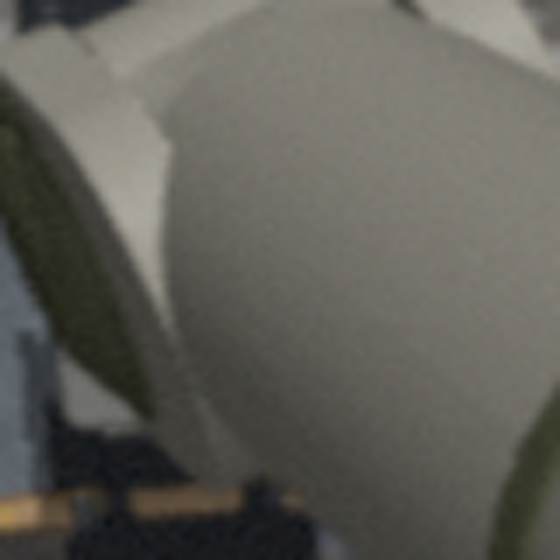

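Call:
step_arm(plan=[{"grip": 5,"translation": [0,-0.04,0],"turn": 0},{"grip": 5,"translation": [0,-0.04,0],"turn": 0},{"grip": 5,"translation": [0,-0.04,0],"turn": 0},{"grip": 5,"translation": [0,-0.04,0],"turn": 0}])

```text
time: 8.45
eef_pos: [0.568, -0.0611, 0.0262]
ee_rot: [0.706, -0.029, 0.706, 0.031]
wrist_force: [-2.1, 8.1, 2.8]
opening: 0.05
```

Call:
step_arm(plan=[{"grip": 5,"translation": [0,0,0],"turn": 0},{"grip": 5,"translation": [0,0,0],"turn": 0},{"grip": 5,"translation": [0,0,0],"turn": 0},{"grip": 5,"translation": [0,0,0],"turn": 0},{"grip": 5,"translation": [0,0,0],"turn": 0}])

```text
time: 9.07
eef_pos: [0.568, -0.0611, 0.0262]
ee_rot: [0.706, -0.029, 0.706, 0.031]
wrist_force: [-1.4, 8.1, 2.6]
opening: 0.05
```

Call:
step_arm(plan=[{"grip": 5,"translation": [0,0,0],"turn": 0},{"grip": 5,"translation": [0,0,0],"turn": 0},{"grip": 5,"translation": [0,0,0],"turn": 0}])

```text
time: 9.45
eef_pos: [0.568, -0.0611, 0.0262]
ee_rot: [0.706, -0.029, 0.706, 0.031]
wrist_force: [-2.6, 8.5, 3.3]
opening: 0.0499
```

Call:
step_arm(plan=[{"grip": 5,"translation": [0,-0.08,0],"turn": 0},{"grip": 5,"translation": [0,-0.08,0],"turn": 0},{"grip": 5,"translation": [0,-0.08,0],"turn": 0},{"grip": 5,"translation": [0,-0.08,0],"turn": 0},{"grip": 5,"translation": [0,-0.08,0],"turn": 0}])

```text
time: 10.07
eef_pos: [0.5681, -0.0614, 0.0263]
ee_rot: [0.706, -0.029, 0.706, 0.031]
wrist_force: [-2.4, 9.6, 3.3]
opening: 0.0497
```

Call:
step_arm(plan=[{"grip": 5,"translation": [0,0,0],"turn": 0},{"grip": 5,"translation": [0,0,0],"turn": 0},{"grip": 5,"translation": [0,0,0],"turn": 0},{"grip": 5,"translation": [0,0,0],"turn": 0},{"grip": 5,"translation": [0,0,0],"turn": 0}])

```text
time: 10.7
eef_pos: [0.568, -0.0614, 0.0262]
ee_rot: [0.706, -0.029, 0.706, 0.031]
wrist_force: [-3.1, 8.8, 3.2]
opening: 0.0502
```

Call:
step_arm(plan=[{"grip": 5,"translation": [0,0.05,0],"turn": 0},{"grip": 5,"translation": [0,0.1,0],"turn": 0},{"grip": 5,"translation": [0,0.15,0],"turn": 0},{"grip": 5,"translation": [0,0.2,0],"turn": 0},{"grip": 5,"translation": [0,0.25,0],"turn": 0}])

```text
time: 11.32
eef_pos: [0.568, -0.0612, 0.0261]
ee_rot: [0.706, -0.029, 0.707, 0.03]
wrist_force: [-0.6, 4.1, -0.3]
opening: 0.0504
```

Call:
step_arm(plan=[{"grip": 5,"translation": [0,0.05,0],"turn": 0},{"grip": 5,"translation": [0,0.1,0],"turn": 0},{"grip": 5,"translation": [0,0.15,0],"turn": 0},{"grip": 5,"translation": [0,0.2,0],"turn": 0},{"grip": 5,"translation": [0,0.25,0],"turn": 0}])

```text
time: 11.95
eef_pos: [0.568, -0.06, 0.0262]
ee_rot: [0.707, -0.029, 0.706, 0.029]
wrist_force: [0.6, -0.2, -0.0]
opening: 0.0502
```

Call:
step_arm(plan=[{"grip": 5,"translation": [0,0.1,0],"turn": 0},{"grip": 5,"translation": [0,0.2,0],"turn": 0},{"grip": 5,"translation": [0,0.4,0],"turn": 0},{"grip": 5,"translation": [0,0.6,0],"turn": 0},{"grip": 5,"translation": [0,0.8,0],"turn": 0}])

```text
time: 12.58
eef_pos: [0.5672, -0.0511, 0.0262]
ee_rot: [0.706, -0.029, 0.707, 0.029]
wrist_force: [-0.3, -0.0, 0.7]
opening: 0.0497
```

Run:
```python
from h import *
goto(None,BY+np.pi/2); print(state()["wrist_force"])
g=grab_frame("side"); crop(g,"pics/s6.png",280,190,100,90,8)
```

```text
tcp [ 0.5672 -0.0511  0.0262] board [ 0.0331 -0.0012] down [-0. -0. -1.] jawz [ 0.997  0.083 -0.   ] yaw jaw deg 4.7341070582869795
turn(tool x) -0.0002705714858857178
[-0.32165396 -0.02777419  0.71969846]
```

View pics/s6.png

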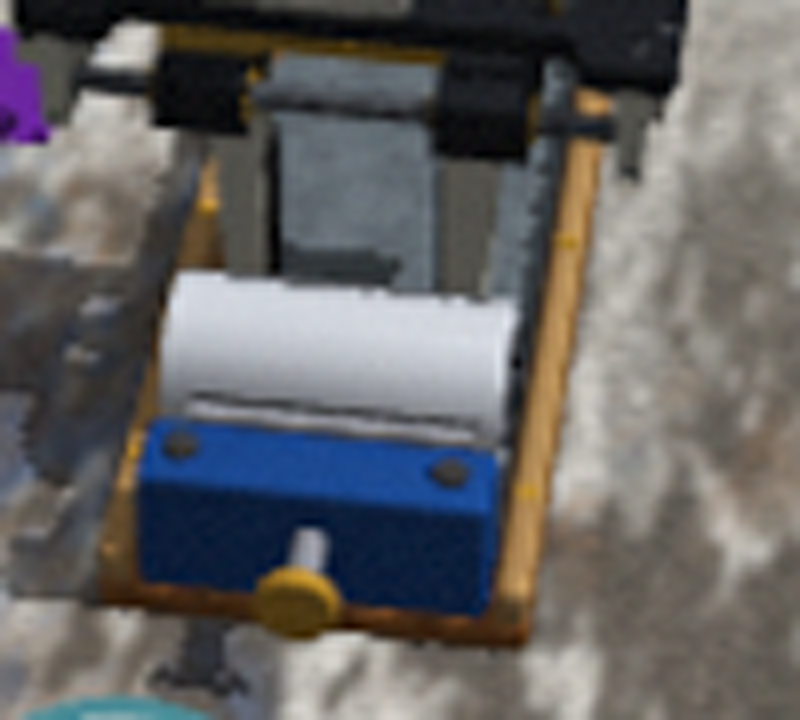

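Call:
step_arm(plan=[{"grip": 7,"translation": [0,1,0],"turn": 0},{"grip": 7,"translation": [-5,3,0],"turn": 0},{"grip": 7,"translation": [-10,3,0],"turn": 0},{"grip": 7,"translation": [-12,8,0],"turn": 0},{"grip": 7,"translation": [-12,12,0],"turn": 0}])

```text
time: 13.25
eef_pos: [0.5581, 0.0702, 0.1483]
ee_rot: [0.708, -0.029, 0.705, 0.029]
wrist_force: [0.5, 0.3, -0.1]
opening: 0.0699
```

Run:
```python
from h import *
goto((.4052,.2081,.12),-2.0152+np.pi/2)
```

```text
tcp [0.5581 0.0702 0.1483] board [-0.0886 -0.0003] down [ 0.004  0.001 -1.   ] jawz [0.997 0.082 0.004] yaw jaw deg 4.692234244203149
shift cm [  2.79  14.99 -14.12]
turn(tool x) 0.5262986100412761
```

Call:
step_arm(plan=[{"grip": 7,"translation": [2.8,15.0,-14.1],"turn": 0.526},{"grip": 7,"translation": [2.8,15.0,-14.1],"turn": 0.526},{"grip": 7,"translation": [2.8,15.0,-14.1],"turn": 0.526},{"grip": 7,"translation": [2.8,15.0,-14.1],"turn": 0.526},{"grip": 7,"translation": [2.8,15.0,-14.1],"turn": 0.526}])

```text
time: 13.88
eef_pos: [0.4029, 0.2079, 0.1182]
ee_rot: [0.69, 0.154, 0.69, -0.154]
wrist_force: [0.4, 0.4, -0.4]
opening: 0.0697
```

Run:
```python
from h import *
goto((.4052,.2081,.05),-2.0152+np.pi/2)
g=grab_frame("side"); crop(g,"pics/s7.png",250,110,100,80,8)
f=grab_frame("top"); crop(f,"pics/t7.png",260,135,160,90,5)
```

```text
tcp [0.4029 0.2079 0.1182] board [-0.2386 -0.1436] down [-0.001  0.    -1.   ] jawz [ 0.905 -0.425 -0.001] yaw jaw deg -25.133046429927493
shift cm [6.82 0.12 0.21]
turn(tool x) 0.005749261946262463
```

View pics/s7.png

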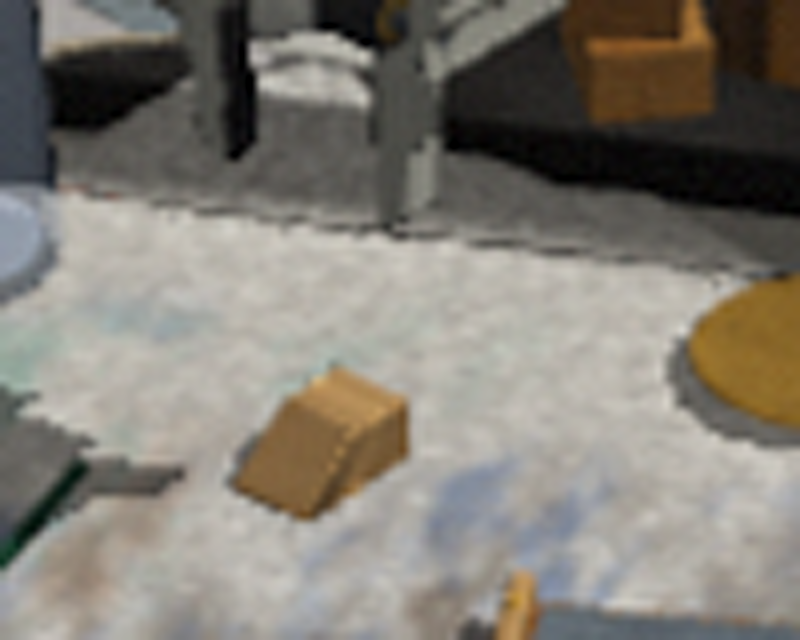

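View pics/t7.png

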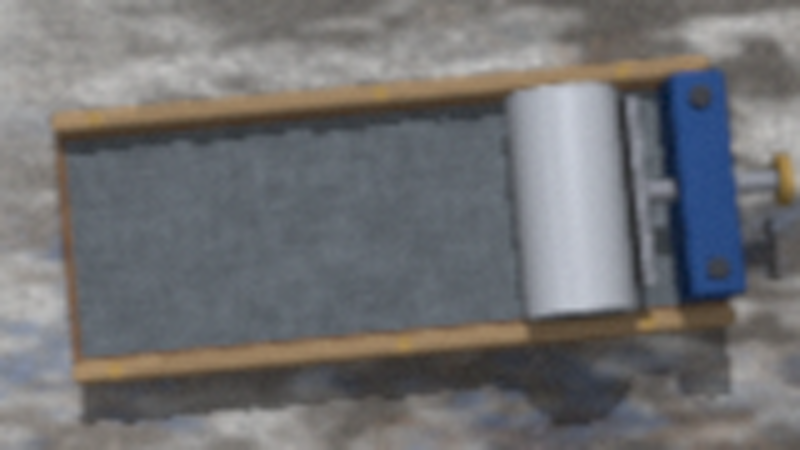

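Call:
step_arm(plan=[{"grip": 7,"translation": [4,0.1,0.2],"turn": 0.006},{"grip": 7,"translation": [6.8,0.1,0.2],"turn": 0.006},{"grip": 7,"translation": [8.3,0.1,0.2],"turn": 0.006},{"grip": 7,"translation": [8.3,0.1,0.2],"turn": 0.006}])

```text
time: 14.48
eef_pos: [0.4072, 0.205, 0.0343]
ee_rot: [0.689, 0.158, 0.69, -0.159]
wrist_force: [0.4, -0.3, 0.5]
opening: 0.07
```

Run:
```python
from h import *
goto((.4052,.2081,.004),-2.0152+np.pi/2)
g=grab_frame("side"); crop(g,"pics/s8.png",250,110,100,80,8)
f=grab_frame("top")
for u,v in [(508,90),(525,315),(615,85),(637,312)]:
    X=ray(f,u/5+260,v/5+135,.037); print(w2b(X))
```

```text
tcp [0.4072 0.205  0.0343] board [-0.2354 -0.1395] down [-0.001 -0.001 -1.   ] jawz [ 0.9   -0.436 -0.001] yaw jaw deg -25.868411181293784
shift cm [ 3.03  0.2  -0.31]
turn(tool x) -0.0070852741681888265
[0.05517803 0.05163434]
[ 0.05381244 -0.04928398]
[0.10296384 0.04998562]
[ 0.10334902 -0.05196774]
```

View pics/s8.png

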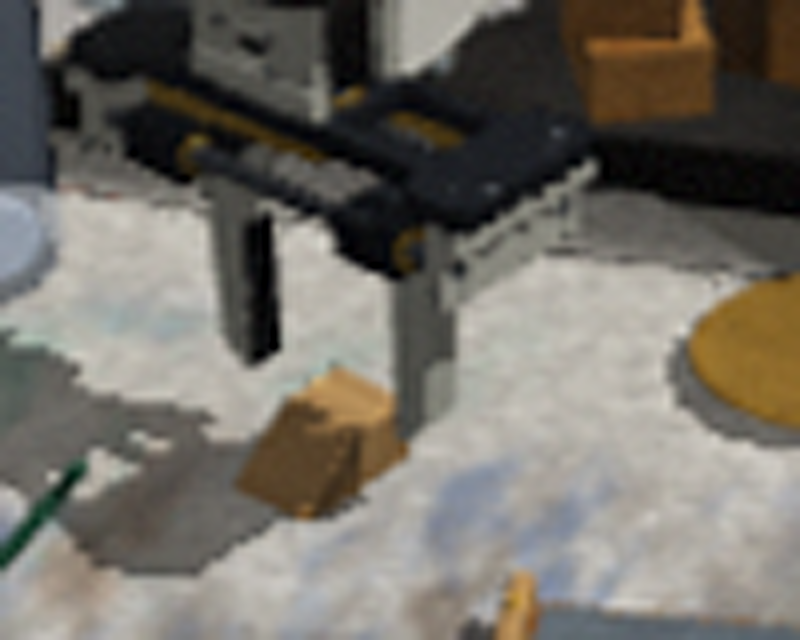

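Call:
step_arm(plan=[{"grip": 7,"translation": [1.5,0.2,-0.3],"turn": -0.007},{"grip": 7,"translation": [2.9,0.2,-0.3],"turn": -0.007},{"grip": 7,"translation": [2.9,0.2,-0.3],"turn": -0.007}])

```text
time: 14.95
eef_pos: [0.4048, 0.2089, 0.0057]
ee_rot: [0.69, 0.155, 0.69, -0.156]
wrist_force: [0.4, 0.6, -0.3]
opening: 0.0704
```

Run:
```python
from h import *
goto((.4052,.2081,.004),-2.0152+np.pi/2)
g=grab_frame("side"); crop(g,"pics/s9.png",260,120,80,70,10)
f=grab_frame("top"); crop(f,"pics/t9.png",210,220,80,60,10)
```

```text
tcp [0.4048 0.2089 0.0057] board [-0.2395 -0.1416] down [-0.001 -0.001 -1.   ] jawz [ 0.904 -0.428 -0.   ] yaw jaw deg -25.36375010966387
shift cm [ 0.17 -0.06  0.07]
turn(tool x) 0.001722723138396276
```

View pics/s9.png

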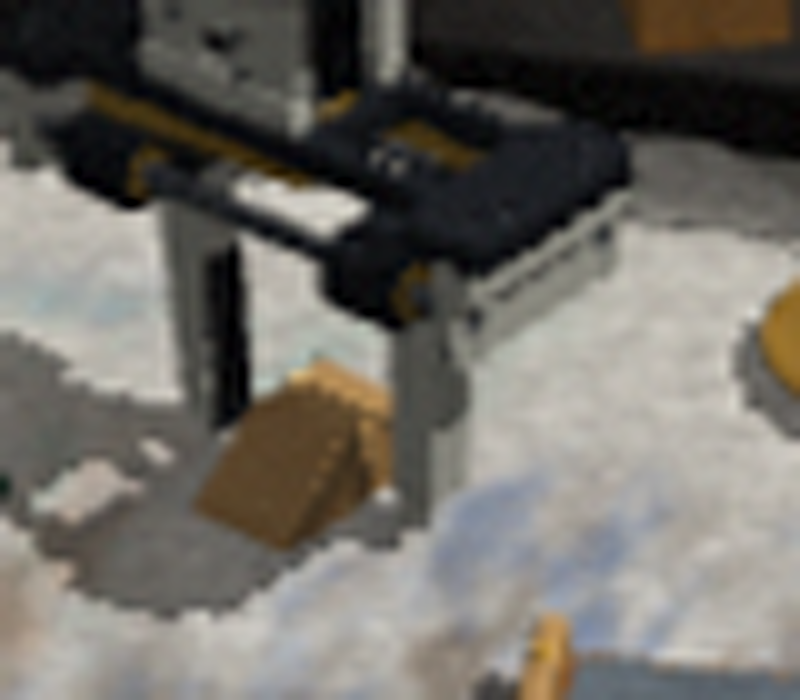

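Call:
step_arm(plan=[{"grip": 7,"translation": [0.2,0,0],"turn": 0},{"grip": 2.5,"translation": [0.2,0,0],"turn": 0},{"grip": 2.5,"translation": [0.2,0,0],"turn": 0},{"grip": 2.5,"translation": [0.2,0,0],"turn": 0},{"grip": 2.5,"translation": [0.2,0,0],"turn": 0}], force=15)

```text
time: 15.68
eef_pos: [0.4049, 0.2093, 0.0042]
ee_rot: [0.69, 0.155, 0.69, -0.155]
wrist_force: [0.5, -0.7, 1.6]
opening: 0.036
```

Call:
step_arm(plan=[{"grip": 2.5,"translation": [0,0,0],"turn": 0},{"grip": 2.5,"translation": [0,0,0],"turn": 0},{"grip": 2.5,"translation": [0,0,0],"turn": 0}])

```text
time: 16.05
eef_pos: [0.4049, 0.2093, 0.0042]
ee_rot: [0.69, 0.155, 0.69, -0.155]
wrist_force: [-0.3, -1.0, 4.2]
opening: 0.0359
```

Run:
```python
from h import *
goto()
g=grab_frame("side"); crop(g,"pics/s10.png",260,120,80,70,10)
f=grab_frame("top"); crop(f,"pics/t10.png",210,220,80,60,10)
```

```text
tcp [0.4049 0.2093 0.0042] board [-0.2398 -0.1414] down [ 0.  0. -1.] jawz [ 0.904 -0.428  0.   ] yaw jaw deg -25.353840193575724
```

View pics/s10.png

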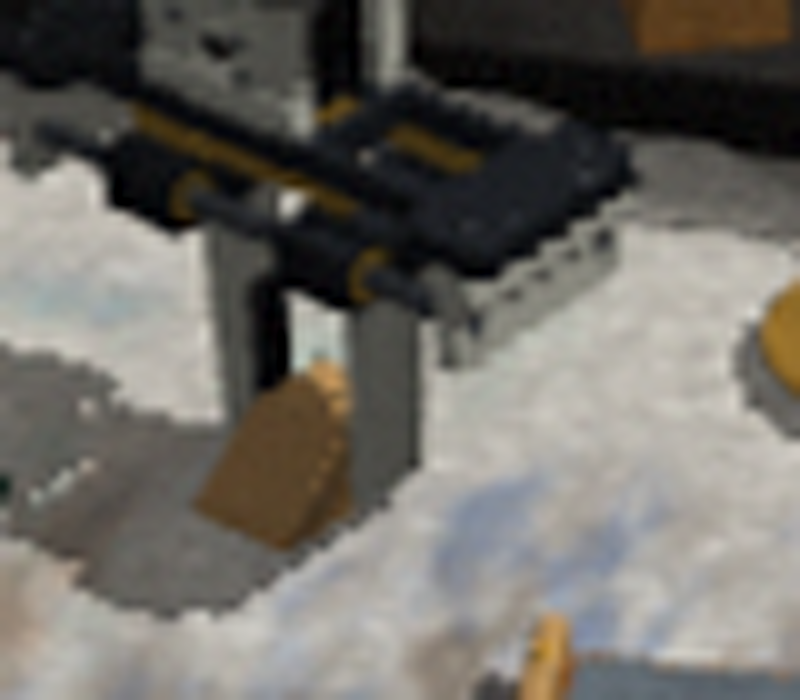

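View pics/t10.png

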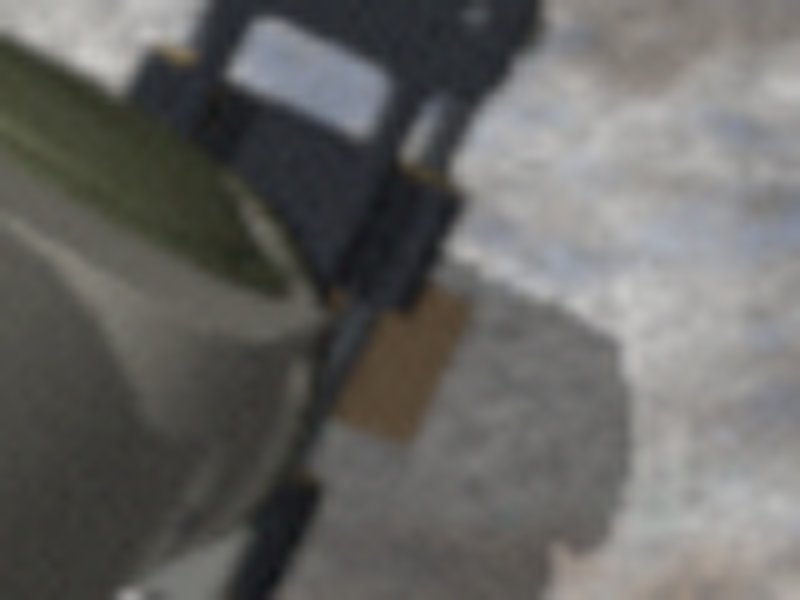

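Run:
```python
from h import *
f=grab_frame("top"); g=grab_frame("side"); p,M=tool(); n=-M[:,1]; print("nose dir",n)
for F,u,v in[(f,257,250.5),(f,251,264.2),(g,279.5,170.5),(g,289,174.8)]:
    X=ray(F,u,v,0.0); d=X-p; print(d@n, d@M[:,2])
```

```text
nose dir [-4.28206375e-01 -9.03680965e-01 -1.20417859e-04]
0.03868812238984306 0.016416745972290328
0.039966180307211344 -0.017241343827936687
0.034350798319755974 -0.01807799517578855
0.0328544490484733 0.018372639602488926
```

Call:
step_arm(plan=[{"grip": 2.5,"translation": [-2,0,0],"turn": 0},{"grip": 2.5,"translation": [-5,0,0],"turn": 0},{"grip": 2.5,"translation": [-8,0,0],"turn": 0},{"grip": 2.5,"translation": [-10,0,0],"turn": 0}])

```text
time: 16.75
eef_pos: [0.4049, 0.2092, 0.1052]
ee_rot: [0.69, 0.155, 0.69, -0.155]
wrist_force: [0.2, -0.1, 0.1]
opening: 0.0359
```

Run:
```python
from h import *
x,y=b2w(-.012,0)
goto((x,y,.10),BY+np.pi/2); print(state()["opening"])
```

```text
tcp [0.4049 0.2092 0.1052] board [-0.2397 -0.1414] down [ 0.  0. -1.] jawz [ 0.904 -0.428  0.   ] yaw jaw deg -25.35981790549919
shift cm [  0.52 -12.61  23.66]
turn(tool x) -0.5255086469520696
0.03589948713851978
```

Call:
step_arm(plan=[{"grip": 2.5,"translation": [0,-2.5,4.7],"turn": -0.1},{"grip": 2.5,"translation": [0,-5,9.4],"turn": -0.2},{"grip": 2.5,"translation": [0,-7.5,14.1],"turn": -0.32},{"grip": 2.5,"translation": [0,-10,18.8],"turn": -0.43},{"grip": 2.5,"translation": [0,-12.6,23.6],"turn": -0.525}])

```text
time: 17.38
eef_pos: [0.5648, -0.0072, 0.1039]
ee_rot: [0.706, -0.03, 0.707, 0.03]
wrist_force: [0.6, 1.0, 0.2]
opening: 0.036
```

Run:
```python
from h import *
x,y=b2w(-.012,0)
goto((x,y,.04),BY+np.pi/2); print(state()["opening"])
g=grab_frame("side"); crop(g,"pics/s11.png",270,150,110,110,7)
```

```text
tcp [ 0.5648 -0.0072  0.1039] board [-0.0109  0.    ] down [-0.001  0.    -1.   ] jawz [ 0.996  0.086 -0.001] yaw jaw deg 4.919850866591992
shift cm [6.39 0.11 0.  ]
turn(tool x) 0.002971269534230103
0.035959734586606534
```

View pics/s11.png

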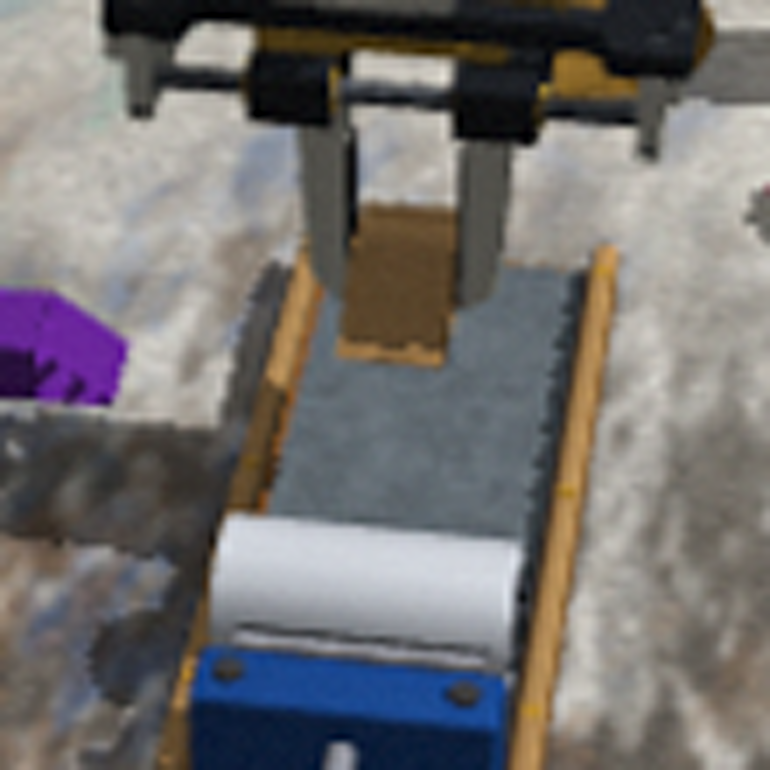

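Call:
step_arm(plan=[{"grip": 2.5,"translation": [3.5,0.1,0],"turn": 0.003},{"grip": 2.5,"translation": [6.4,0.1,0],"turn": 0.003},{"grip": 2.5,"translation": [7.8,0.1,0],"turn": 0.003},{"grip": 2.5,"translation": [8.5,0.1,0],"turn": 0.003},{"grip": 2.5,"translation": [8.5,0.1,0],"turn": 0.003}])

```text
time: 18.05
eef_pos: [0.5642, -0.0044, 0.0193]
ee_rot: [0.707, -0.028, 0.707, 0.028]
wrist_force: [-0.2, 0.3, -1.2]
opening: 0.0356
```

Call:
step_arm(plan=[{"grip": 2.5,"translation": [0.1,0,0],"turn": 0},{"grip": 2.5,"translation": [0.15,0,0],"turn": 0}])

```text
time: 18.3
eef_pos: [0.5645, -0.0047, 0.0183]
ee_rot: [0.707, -0.028, 0.706, 0.028]
wrist_force: [-0.0, -0.6, -0.6]
opening: 0.0359
```

Call:
step_arm(plan=[{"grip": 2.5,"translation": [0.1,0,0],"turn": 0},{"grip": 2.5,"translation": [0.15,0,0],"turn": 0}])

```text
time: 18.55
eef_pos: [0.5642, -0.0047, 0.0163]
ee_rot: [0.707, -0.028, 0.706, 0.028]
wrist_force: [-1.8, 0.4, 9.9]
opening: 0.036
```

Call:
step_arm(plan=[{"grip": 2.5,"translation": [0.05,0,0],"turn": 0},{"grip": 2.5,"translation": [0.05,0,0],"turn": 0}])

```text
time: 18.8
eef_pos: [0.5642, -0.0047, 0.0163]
ee_rot: [0.707, -0.028, 0.706, 0.028]
wrist_force: [-2.3, 0.2, 8.0]
opening: 0.036
```

Run:
```python
from h import *
goto((*b2w(.023,0),.016),BY+np.pi/2); print(state()["opening"],state()["wrist_force"])
g=grab_frame("side"); crop(g,"pics/s12.png",270,150,110,110,7)
```

```text
tcp [ 0.5642 -0.0047  0.0163] board [-0.0134 -0.0004] down [ 0. -0. -1.] jawz [0.997 0.079 0.   ] yaw jaw deg 4.555048019273083
shift cm [ 0.03 -3.64  0.06]
turn(tool x) -0.0033957412721350444
0.035979723175629454 [-2.34539995  0.16614005  8.00808506]
```

View pics/s12.png

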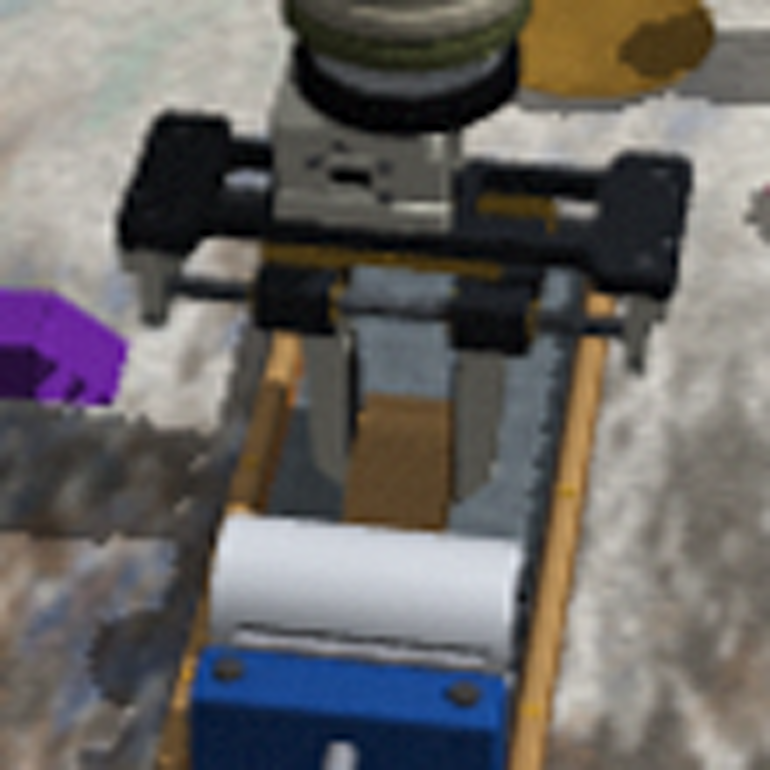

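Call:
step_arm(plan=[{"grip": 2.5,"translation": [-0.1,-0.6,0],"turn": -0.003},{"grip": 2.5,"translation": [-0.1,-1.2,0],"turn": -0.003},{"grip": 2.5,"translation": [-0.1,-1.8,0],"turn": -0.003},{"grip": 2.5,"translation": [-0.1,-2.4,0],"turn": -0.003},{"grip": 2.5,"translation": [-0.1,-2.9,0],"turn": -0.003}])

```text
time: 19.48
eef_pos: [0.5664, -0.0341, 0.0166]
ee_rot: [0.706, -0.029, 0.707, 0.029]
wrist_force: [0.7, -0.6, -1.0]
opening: 0.0358
```

Call:
step_arm(plan=[{"grip": 2.5,"translation": [0,-0.2,0],"turn": 0},{"grip": 2.5,"translation": [0,-0.4,0],"turn": 0},{"grip": 2.5,"translation": [0,-0.6,0],"turn": 0}])

```text
time: 19.85
eef_pos: [0.5669, -0.0395, 0.0167]
ee_rot: [0.706, -0.029, 0.707, 0.029]
wrist_force: [0.7, 0.5, -0.5]
opening: 0.0356
```

Run:
```python
from h import *
goto((*b2w(.0278,0),.016),BY+np.pi/2); print(state()["opening"],state()["wrist_force"])
g=grab_frame("side"); crop(g,"pics/s13.png",270,150,110,110,7)
```

```text
tcp [ 0.5669 -0.0395  0.0167] board [ 0.0215 -0.0006] down [-0.  0. -1.] jawz [ 0.997  0.083 -0.   ] yaw jaw deg 4.746424381353485
shift cm [ 0.07 -0.63  0.06]
turn(tool x) -5.559364334328798e-05
0.03564160200508133 [ 0.69045959  0.47818604 -0.48829579]
```

View pics/s13.png

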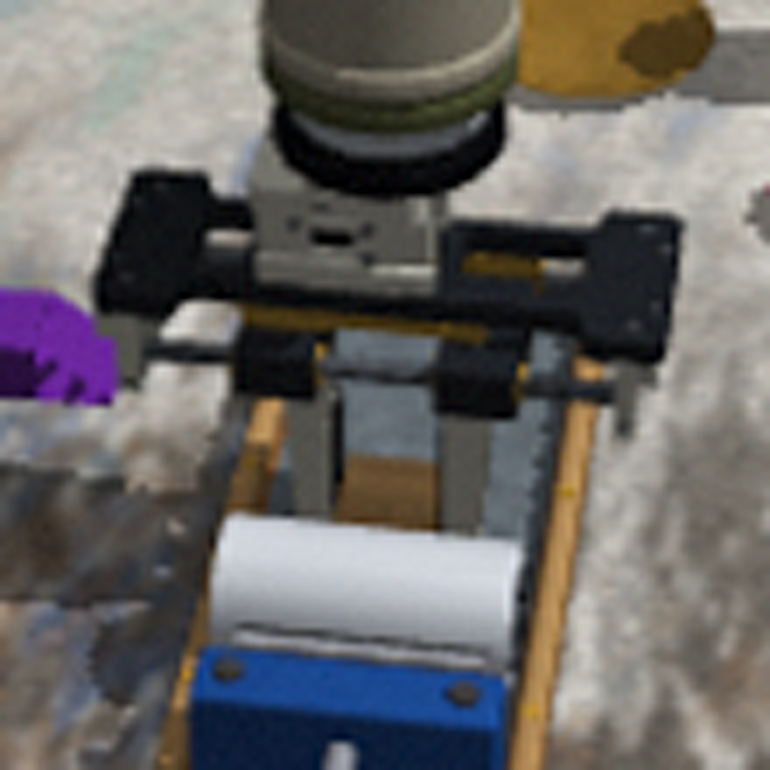

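Call:
step_arm(plan=[{"grip": 2.5,"translation": [0,-0.1,0],"turn": 0},{"grip": 2.5,"translation": [0,-0.2,0],"turn": 0},{"grip": 2.5,"translation": [0,-0.3,0],"turn": 0}])

```text
time: 20.27
eef_pos: [0.5671, -0.0425, 0.0167]
ee_rot: [0.706, -0.029, 0.707, 0.029]
wrist_force: [-0.3, -0.4, -0.3]
opening: 0.0362
```

Call:
step_arm(plan=[{"grip": 2.5,"translation": [0,-0.1,0],"turn": 0},{"grip": 2.5,"translation": [0,-0.2,0],"turn": 0}])

```text
time: 20.52
eef_pos: [0.5672, -0.044, 0.0166]
ee_rot: [0.706, -0.029, 0.707, 0.03]
wrist_force: [-0.1, 2.3, -2.5]
opening: 0.0359
```

Call:
step_arm(plan=[{"grip": 2.5,"translation": [0,-0.05,0],"turn": 0},{"grip": 2.5,"translation": [0,-0.1,0],"turn": 0}])

```text
time: 20.78
eef_pos: [0.5672, -0.0447, 0.0165]
ee_rot: [0.706, -0.029, 0.707, 0.03]
wrist_force: [-0.9, 5.1, -4.1]
opening: 0.036
```

Run:
```python
from h import *
goto((*b2w(.0278,0),.016),BY+np.pi/2); print(state()["opening"],state()["wrist_force"])
g=grab_frame("side"); crop(g,"pics/s14.png",270,150,110,110,7)
```

```text
tcp [ 0.5672 -0.0447  0.0165] board [ 0.0267 -0.0007] down [-0.     0.001 -1.   ] jawz [ 0.997  0.083 -0.   ] yaw jaw deg 4.771661284032771
shift cm [ 0.05 -0.11  0.07]
turn(tool x) 0.00038487340141557524
0.035974283512634125 [-0.89129362  5.13750368 -4.11159364]
```

View pics/s14.png

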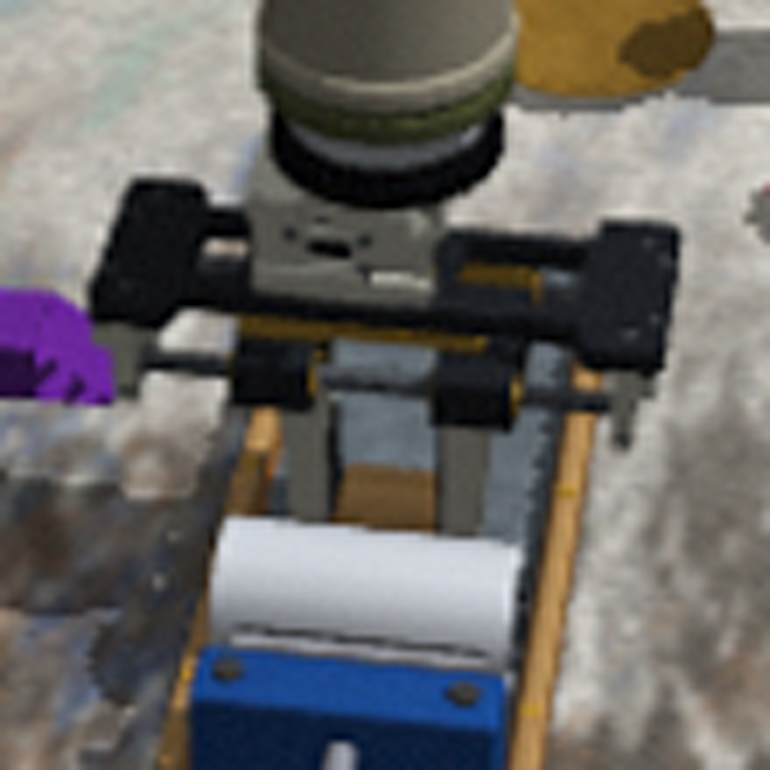

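Call:
step_arm(plan=[{"grip": 2.5,"translation": [0,0.05,0],"turn": 0},{"grip": 2.5,"translation": [0,0.1,0],"turn": 0},{"grip": 2.5,"translation": [0,0.15,0],"turn": 0},{"grip": 2.5,"translation": [0,0.2,0],"turn": 0},{"grip": 2.5,"translation": [0.04,0.25,0],"turn": 0}])

```text
time: 21.45
eef_pos: [0.5673, -0.0437, 0.0164]
ee_rot: [0.707, -0.029, 0.706, 0.029]
wrist_force: [-0.3, 0.1, -1.7]
opening: 0.0355
```

Call:
step_arm(plan=[{"grip": 2.5,"translation": [0.02,0,0],"turn": 0},{"grip": 2.5,"translation": [0.02,0,0],"turn": 0}])

```text
time: 21.7
eef_pos: [0.5675, -0.0435, 0.0163]
ee_rot: [0.707, -0.029, 0.706, 0.029]
wrist_force: [0.3, -1.1, 0.8]
opening: 0.036
```

Call:
step_arm(plan=[{"grip": 3.7,"translation": [0,0,0],"turn": 0},{"grip": 4,"translation": [0,0,0],"turn": 0},{"grip": 4.6,"translation": [0,0,0],"turn": 0},{"grip": 5,"translation": [0,0,0],"turn": 0},{"grip": 5,"translation": [0,0,0],"turn": 0}])

```text
time: 22.32
eef_pos: [0.5672, -0.043, 0.0161]
ee_rot: [0.706, -0.029, 0.707, 0.029]
wrist_force: [0.3, 0.7, 0.0]
opening: 0.0502
```

Call:
step_arm(plan=[{"grip": 5,"translation": [-1,0,0],"turn": 0},{"grip": 5,"translation": [-3,0,0],"turn": 0},{"grip": 5,"translation": [-6,0,0],"turn": 0},{"grip": 5,"translation": [-10,0,0],"turn": 0},{"grip": 5,"translation": [-15,0,0],"turn": 0}])

```text
time: 22.95
eef_pos: [0.5665, -0.043, 0.1674]
ee_rot: [0.706, -0.029, 0.707, 0.029]
wrist_force: [0.6, -0.3, -0.2]
opening: 0.05
```

Call:
step_arm(plan=[{"grip": 5,"translation": [0,6,0],"turn": 0},{"grip": 5,"translation": [0,12,0],"turn": 0},{"grip": 5,"translation": [0,18,0],"turn": 0},{"grip": 5,"translation": [0,24,0],"turn": 0},{"grip": 5,"translation": [0,24,0],"turn": 0}])

```text
time: 23.58
eef_pos: [0.5461, 0.2024, 0.1673]
ee_rot: [0.707, -0.031, 0.706, 0.033]
wrist_force: [0.2, -0.1, 0.8]
opening: 0.0498
```

Run:
```python
from h import *
goto()
g=grab_frame("side"); crop(g,"pics/s15.png",270,150,110,110,7)
f=grab_frame("top"); crop(f,"pics/t15.png",260,135,160,90,5)
cv2.imwrite("pics/t15full.png",f["pixels"][:,:,::-1])
```

```text
tcp [0.5461 0.2024 0.1673] board [-0.2213 -0.0012] down [ 0.001  0.003 -1.   ] jawz [0.996 0.091 0.001] yaw jaw deg 5.196653025237877
```

View pics/s15.png

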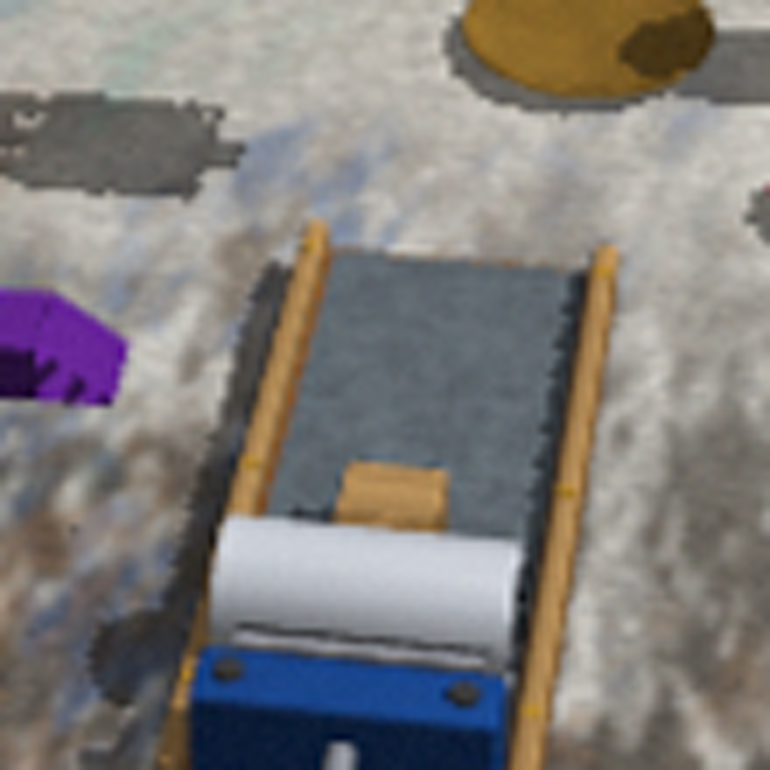

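View pics/t15.png

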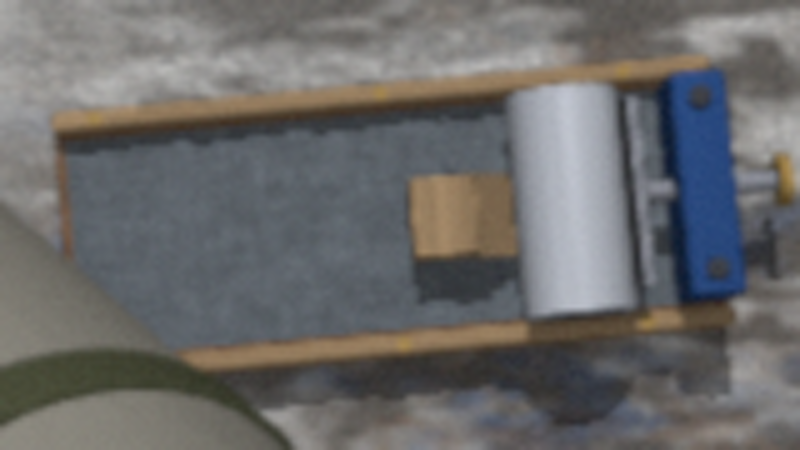

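Run:
```python
from h import *
f=grab_frame("top"); g=grab_frame("side")
def b(F,u,v,z): return w2b(ray(F,u,v,z))
e=[b(f,u/5+260,v/5+135,.037)[0] for u,v in[(508,90),(525,315),(615,85),(637,312)]]; rx=np.mean(e); print("roller",rx,"stop x",rx-.125)
for F,k,o,pts in[(f,5,(260,135),[(410,178),(415,258)]),(g,7,(270,150),[(348,462),(447,470)])]:
    for u,v in pts:
        q=b(F,u/k+o[0],v/k+o[1],.038); print("chock rear",q,"com->roller",rx-(q[0]+.019))
```

```text
roller 0.07882583152165112 stop x -0.046174168478348876
chock rear [0.0081633  0.01564037] com->roller 0.0516625341735391
chock rear [ 0.00734588 -0.02015213] com->roller 0.05247994916285842
chock rear [ 0.00847793 -0.01625195] com->roller 0.05134790179220561
chock rear [0.00739348 0.01880657] com->roller 0.05243234951896598
```

View pics/t15full.png

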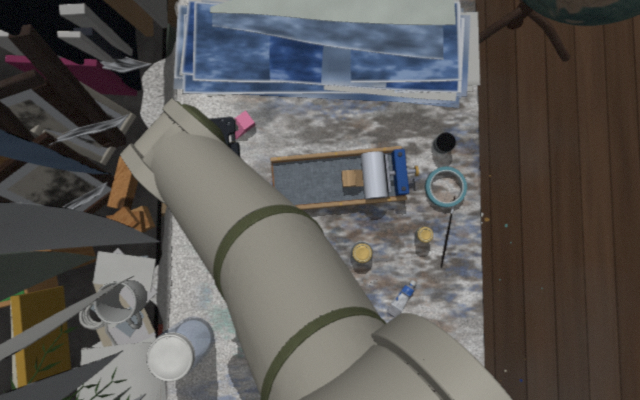

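Run:
```python
from h import *
g=grab_frame("side"); cv2.imwrite("pics/s16.png",g["pixels"][:,:,::-1]); print(state()["wrist_force"],max(abs(v) for v in state()["joint_velocities"]))
```

```text
[-0.61860191  0.35350306  0.39427829] 0.006554432128202581
```

View pics/s16.png

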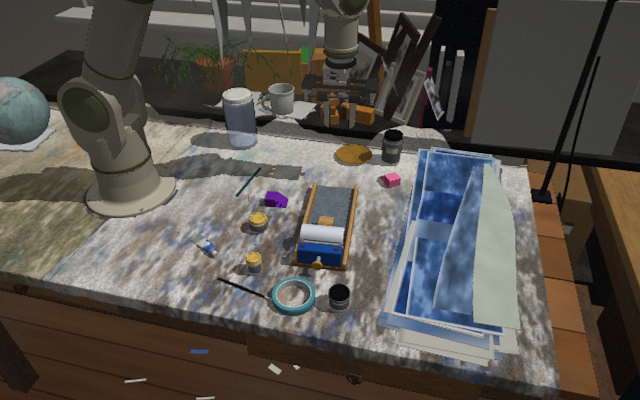

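The picture shows the roller at the stop at about (323,235), with the chock behind it at (326,221). The jars are at (392,147), (258,222) and (254,262), as they were at the start, and the gripper is clear of everything.

Run:
```python
from station import sign_off
print(sign_off())
```

```text
the job is handed in; nothing more can be done
None
```

The roller is parked against the stop's buffer with the chock behind it, and I handed the job in after about 24 s of the 67 s allowed. No verdict was reported.

**What I did:**
- I pushed the roller from behind with two finger contacts until I felt the buffer. I held it there for nearly 3 s, at about 8.5 N and then about 10 N. The highest reading was about 10 N, at the wrist, not at the stop itself.
- I backed away at about 4 mm/s, and the roller stayed where it was.
- I gripped the pale wooden chock (36 mm opening), set it on the felt, slid it forward until it touched the roller (about 5 N), and backed off about 1–2 mm. Then I let go and moved the arm clear.

**Last checks (camera):**
- **Roller:** its axis is about 46 mm before the stop face, square and in the same place in the pictures before and after placing the chock.
- **Chock:** flat and centred to within about 2 mm. The roller axis is 51–52.5 mm ahead of the chock's centre of mass, so the gap is about 1 mm.
- **Jars and arm:** the jars look unmoved in the side view. The wrist force is about zero.

**Disagreement:** while the chock was gripped, the two cameras differed by about 5 mm on where its nose was. The touch and the final pictures settled this, and both cameras agreed to about 1 mm at the end.

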